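Print a small label for the gift box

TASK

Print a small label for the brown gift box with the label printer: with closed fingers, first switch it on by pressing down the white-dot end of its black rocker, then push the blue size key fully down so that it stays down, and last press the green print key fully down and let it come back up. Keep to that order, do not press the red cancel key, and leave everything else on the counter where it stands, neither lifted nor pushed about.

Things in the scene. Friction and masses are not known exactly. Their poses are not given: they have to be found in the camera images.
- printer: White desk label printer, fixed, 130 mm deep (x) x 236 mm wide (y). Origin: centre of its underside; x points to its back, z up; yaw within 0.3 rad. In front a flat key deck 45 mm high; along the back 36 mm a paper housing 82 mm high, its paper label reaching to 96 mm.
- deck (a point): Centre of the row of four grey control units (black rocker, blue, green, red key) on the printer's deck, 26 mm in front of the printer's centre, 45 mm above the counter. The units stand 54 mm apart along the printer's y, turned like the printer; which unit sits in which place changes from start to start.
- rocker_dot (a point): White dot on the upper face of the black power rocker, 17 mm from its pivot, near the end towards the robot (printer's -x). Rocker 50 mm long along the printer's x, 24 mm wide, a shallow V. Off: the dot's end stands up, sloping 0.4 rad, dot about 66 mm above the counter. On: the dot's face is level, about 60 mm above the counter. Press straight down at the dot or up to 5 mm nearer the end.
- rocker (a joint): Power rocker angle: 0 off (dot end up), 0.4 rad fully on (dot end down). No spring: friction only (about 2.5 N at the dot), it stays where it is left.
- size_key_top (a point): Blue round key, 26 mm across, standing 13 mm above its grey 62 x 46 mm bezel plate (10 mm above the black collar) when up; this point is the centre of its flat top, 63 mm above the counter when up and 57 mm when fully down. It is pressed straight down. It selects the small label.
- size_key (a joint): Blue size key, a latching key: value 0 up, 0.006 m fully down. About 3 N of friction and no spring: it stays down when let go.
- print_key_top (a point): Green round key, 26 mm across, standing 13 mm above its grey 62 x 46 mm bezel plate (10 mm above the black collar) when up; this point is the centre of its flat top, 63 mm above the counter when up and 57 mm when fully down. It is pressed straight down. It prints.
- print_key (a joint): Green print key. Value 0 up, 0.006 m fully down; a spring (1.2 N at the start, 4 N at the bottom) brings it back up when it is let go.
- cancel_key_top (a point): Red round key, 26 mm across, standing 13 mm above its grey 62 x 46 mm bezel plate (10 mm above the black collar) when up; this point is the centre of its flat top, 63 mm above the counter when up and 57 mm when fully down. It is pressed straight down. It cancels the job and must not be pressed.
- cancel_key (a joint): Red cancel key. Value 0 up, 0.006 m fully down; a spring (1.2 N at the start, 4 N at the bottom) brings it back up when it is let go.
- gift_box_mid (a point): Dark brown gift box with cream ribbon, 61 x 86 mm, 63 mm high with its bow, at the right-hand end of the printer (-y), about 20 mm from it (loose; must stay where it stands). The point is at its centre, half-way up.
- stapler_mid (a point): Red and black stapler, 125 x 36 mm, 47 mm high, lying along the left-hand end (+y) of the printer, about 20 mm from it (loose; must stay where it stands). The point is at its centre, half-way up.
- bean_jar_mid (a point): Glass jar of beans with a wooden lid, 63 mm across, 85 mm high, on the right of the counter (loose; must stay where it stands). The point is at its centre, half-way up.
- ribbon_sage_mid (a point): Spool of sage green ribbon, 62 x 68 mm, 30 mm high, on the right near the front edge (loose; must stay where it stands). The point is at its centre, half-way up.
- ballotin_d_mid (a point): Orange gift box, 69 x 110 mm, 55 mm high, at the back right (loose; must stay where it stands). The point is at its centre, half-way up.

How it is judged:
On the way, in this order (a step that is already met when the one before it is completed fails the run):
1. the rocker is switched on (value of joint rocker above 0.3 rad), for 0.1 s.
2. the blue key is pushed down (value of joint size_key above 0.0042 m), for 0.1 s.
3. the green key is pressed down (value of joint print_key above 0.0042 m), for 0.05 s.
At the end, for the whole second after the job is handed in: The rocker is on (over 0.3 rad), the blue key is still down (over 4.2 mm), the green and red keys are up (under 1.5 mm), and the gift boxes, stapler, jar and ribbon spool are within 20 mm of where they stood (value of joint rocker above 0.3 rad and value of joint size_key above 0.0042 m and value of joint each of print_key, cancel_key below 0.0015 m and distance of each of gift_box_mid, stapler_mid, bean_jar_mid, ribbon_sage_mid, ballotin_d_mid from where it was at the start of the episode below 0.02 m); the robot touches nothing.
It fails at once if the blue key is pressed while the printer is off (value of joint size_key above 0.0025 m and value of joint rocker below 0.25 rad).
It fails at once if the green key is pressed while the printer is off (value of joint print_key above 0.0025 m and value of joint rocker below 0.25 rad).
It fails at once if the green key is pressed before the blue key is down (value of joint print_key above 0.0025 m and value of joint size_key below 0.0035 m).
It fails at once if the red key is pressed (value of joint cancel_key above 0.0025 m).
It fails at once if a gift box, the stapler, the jar or the ribbon spool is lifted or pushed away (distance of any of gift_box_mid, stapler_mid, bean_jar_mid, ribbon_sage_mid, ballotin_d_mid from where it was at the start of the episode above 0.025 m).
It also fails if it takes over 38 s, if anything falls off the work surface, if the arm or the gripper's body presses on something with over 40 N, if the wrist force passes 120 N, or if a joint passes its speed limit or range.

ROBOT

A 7-joint arm with a two-finger parallel gripper is mounted at the origin on a cart in front of the work surface, level with it; the furniture and walls round the work are solid. World frame = base frame: x ahead of the robot, y to its left, z up, the work surface at z = 0. Lengths are in m, angles in rad, forces in N, time in s.
With the tool pointing down it reaches from about 0.425 to 0.925 m from the base axis. Payload 6.8 kg.
Tool frame: the origin (TCP) lies on the centre line of the jaws, within the pads' length; the fingertips stand 11 mm ahead of it and the grasp point (between the pads) lies 8 mm behind it; z points along the fingers, y is the direction in which the jaws open and shut (so a half turn about z gives the same grasp; the last joint's range is limited). The gripper opens to 85 mm and grips with 20 to 120 N. Pads are 22 mm wide; open, the fingers measure 114 mm over their backs; the gripper's body (76 mm by 85 mm) begins 54 mm behind the grasp point. The pads swing forward as they close: fully open they stand 13 mm farther back than shut.
Start: joints at [1.15, 0.477, 0.022, 1.555, -0.011, 1.109, -0.083], TCP at [0.208, -0.642, 0.242] pointing down, gripper open.
Joint ranges: [-2.96, 2.96], [-0.34, 2.1], [-1.41, 1.46], [0.24, 2.44], [-1.37, 4.51], [0.17, 1.92], [-2.96, 2.96]. Speed limits (rad/s): [2.39, 2.39, 3.14, 3.14, 3.14, 3.14, 3.14].

INTERFACE

Orientations are given as a rotation vector (axis times angle).
In Python, from bench import r gives the robot as it stands.
- The arm moves only by the tool send_rows, never from a script. Its argument "deltas" is a list of rows, each a list of 7 numbers: the opening, from 0 (shut) to 1 (fully open), then the shift along the tool's x, y, z as a fraction of full scale, then the turn, a rotation vector about the tool's x, y, z as a fraction of full scale. In form: [[hand, x, y, z, ax, ay, az], ...]. A call has 1 to 20 rows; each row is the pose to reach, as a shift and turn from the pose commanded when the call began, along the tool's axes at that moment, turning the shorter way round; what a row does not reach only later rows make up. Full scale, the value 1, is 150 mm for a shift and 180 degrees for a turn. A row lasts 1/12 s, in which the tool goes at most 41.7 mm and 7.16 degrees, less where a joint would pass 70% of its speed; a pose out of reach is approached as far as the arm can. A call with a number of a shift or a turn outside -1 to 1 is refused whole. A call with a gripper value outside its range is refused whole. The fingers move at their own pace and stop on an object; "squeeze" is the grip in N (left out, the last holds). Time passes only in rows, so rows that repeat a pose let the fingers close. It gives the time, the measured TCP pose, the force and the opening at its end, in the units of the state.
- r.get_obs(): the state, without advancing time (a new reading comes with each control period).
- r.grab_frame(name): name is "scene" or "top" or "wrist"; returns a dict with "pixels" (400x640x3 uint8, red, green, blue), "camera_matrix" (3x3 intrinsics, pixels), "rvec" (rotation vector, rad) and "tvec" (3), from world to camera coordinates, as OpenCV has them. Camera axes: x right, y down, z forward; pixel columns grow to the right and rows downward; lengths in m; the calibration is good to about 2 mm. A picture is of the moment at which its call begins. There is no depth.
- r.hand_in(): hands the job in, once; it reports no verdict.
The state is a dict: "clock": time; "joints": joint angles; "qvel": joint speeds; "tau": joint torques, N m; "tcp_pos": TCP position; "orientation": TCP orientation; "contact_force": force on the tool from outside, world axes, zero at the start; "moment": the same for the moment, N m; "grip_width": finger opening in m.
Only numpy, scipy, OpenCV 4.12 (cv2) and the standard library are available. Lean on these libraries where they do the work, as an engineer would, in place of code of your own. Each camera call takes 0.05 s, during which the arm holds its last target. There are 200 camera calls.

## Working session

There is one attempt and no reset: what is moved stays moved. The work goes in short steps, Python scripts to look and compute and a tool call to move; the robot and the scene stay as the last step left them, time stands still between calls to the robot, and variables do not carry over. Pictures are saved under pics/ and viewed, about 8 in all and at most 12, crops included, and the job is handed in when it is done.

Besides the shell and the picture viewer there is one more tool, called by a JSON object that holds its "op" and its "data", one argument or row to a line. send_rows: Moves the arm, as the interface text tells. Shift numbers are shares of 150 mm and turn numbers shares of 180 degrees, none past 1 either way. Its arguments: {"type":"object","properties":{"deltas":{"type":"array","items":{"type":"array","items":{"type":"number"}}},"squeeze":{"type":"number"}},"required":["deltas"]}

```bash
mkdir -p pics
cat > h.py <<'E'
import cv2,numpy as np,pickle
from bench import r
from scipy.spatial.transform import Rotation as R
def snap(n,f):
    d=r.grab_frame(n); cv2.imwrite(f'pics/{f}.png',d['pixels'][:,:,::-1]); pickle.dump(d,open(f'pics/{f}.pkl','wb')); return d
def ray(f,u,v,z):
    d=pickle.load(open(f'pics/{f}.pkl','rb')); K=np.array(d['camera_matrix']); Rm=cv2.Rodrigues(np.array(d['rvec'],float))[0]; t=np.array(d['tvec']).ravel()
    c=-Rm.T@t; w=Rm.T@np.linalg.inv(K)@[u,v,1]; return c+w*(z-c[2])/w[2]
def proj(f,p):
    d=pickle.load(open(f'pics/{f}.pkl','rb')); return cv2.projectPoints(np.array(p,float).reshape(-1,3),np.array(d['rvec'],float),np.array(d['tvec'],float),np.array(d['camera_matrix']),None)[0].reshape(-1,2)
E
python3 - <<'E'
from h import *
for n in('top','scene'): 
    d=snap(n,n+'1'); print(n,np.round(d['camera_matrix'],1).tolist(), -cv2.Rodrigues(np.array(d['rvec'],float))[0].T@np.array(d['tvec']).ravel())
o=r.get_obs();print({k:np.round(v,3).tolist() for k,v in o.items()}); print(R.from_rotvec(o['orientation']).as_matrix().round(3))
E
```

```text
top [[476.6, 0.0, 316.9], [0.0, 476.6, 199.8], [0.0, 0.0, 1.0]] [ 0.34619574 -0.08362776  1.31602745]
scene [[501.1, 0.0, 316.3], [0.0, 501.1, 196.5], [0.0, 0.0, 1.0]] [-0.10753152  0.87105405  0.62529074]
{'clock': 0.1, 'joints': [1.15, 0.478, 0.022, 1.556, -0.012, 1.109, -0.083], 'qvel': [0.001, -0.001, -0.0, -0.001, -0.0, -0.001, 0.0], 'tau': [0.005, -59.776, 1.614, -28.195, 0.013, 0.005, 0.0], 'tcp_pos': [0.208, -0.642, 0.241], 'orientation': [-3.102, -0.489, 0.001], 'contact_force': [0.258, 0.187, -0.47], 'moment': [0.062, 0.029, 0.029], 'grip_width': 0.085}
[[ 0.951  0.308 -0.001]
 [ 0.308 -0.951  0.002]
 [-0.    -0.002 -1.   ]]
```

View pics/top1.png

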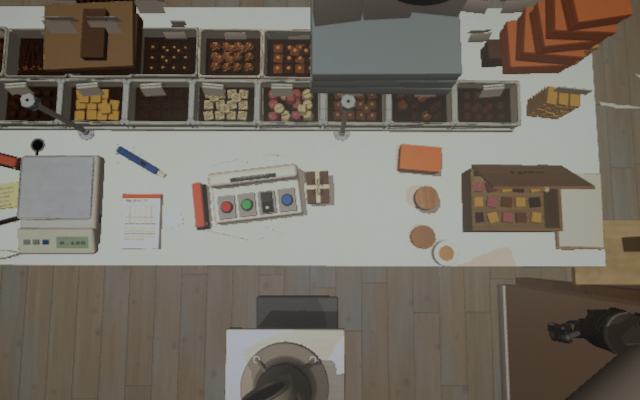

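View pics/scene1.png

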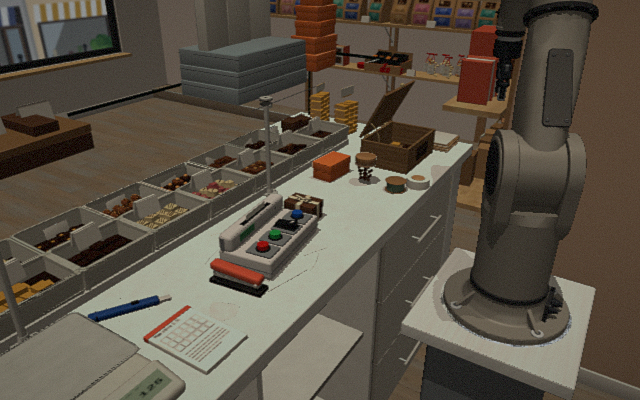

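The printer is at about (255,195) in the top view. From left to right the units are red (226,207), green (247,205), rocker (267,203) and blue (288,200). The gift box is at (317,187) and the stapler at (200,205). I'll enlarge this area in both views.

Run:
```python
from h import *
a=cv2.imread('pics/top1.png')[155:235,185:335]; b=cv2.imread('pics/scene1.png')[180:300,200:335]
cv2.imwrite('pics/ct.png',cv2.resize(a,None,fx=5,fy=5,interpolation=cv2.INTER_CUBIC))
cv2.imwrite('pics/cs.png',cv2.resize(b,None,fx=5,fy=5,interpolation=cv2.INTER_CUBIC))
# centroids of coloured keys
for n in('top1','scene1'):
    im=cv2.imread(f'pics/{n}.png').astype(int); B,G,Rr=im[...,0],im[...,1],im[...,2]
    for c,m,z in(('blue',(B>G+25)&(B>Rr+40),.063),('green',(G>Rr+40)&(G>B+15),.063),('red',(Rr>G+70)&(Rr>B+70),.063)):
        k,l,s,ce=cv2.connectedComponentsWithStats(m.astype(np.uint8))
        for i in range(1,k):
            if s[i,4]>25: 
                p=ray(n,*ce[i],z)
                if .3<p[0]<.75 and abs(p[1])<.45: print(n,c,s[i,4],ce[i].round(1),p.round(4))
```

```text
top1 blue 206 [136.2 159.5] [0.5993 0.3985 0.063 ]
top1 blue 66 [286.5 199.1] [ 0.4941 -0.0042  0.063 ]
top1 green 69 [246. 204.] [0.4806 0.1026 0.063 ]
top1 red 294 [197.9 204.6] [0.4787 0.2296 0.063 ]
top1 red 113 [141.3 196. ] [0.501  0.3802 0.063 ]
top1 red 62 [225.7 206.4] [0.4741 0.1562 0.063 ]
scene1 blue 63 [296.3 212.9] [ 4.923e-01 -4.000e-04  6.300e-02]
scene1 green 70 [274.5 233.3] [0.4787 0.1055 0.063 ]
scene1 red 280 [331.2 158.4] [ 0.5997 -0.3464  0.063 ]
scene1 red 64 [262. 244.] [0.4746 0.156  0.063 ]
scene1 red 451 [236.8 269.8] [0.457  0.2591 0.063 ]
scene1 red 206 [166.  322.2] [0.4569 0.4417 0.063 ]
```

View pics/ct.png

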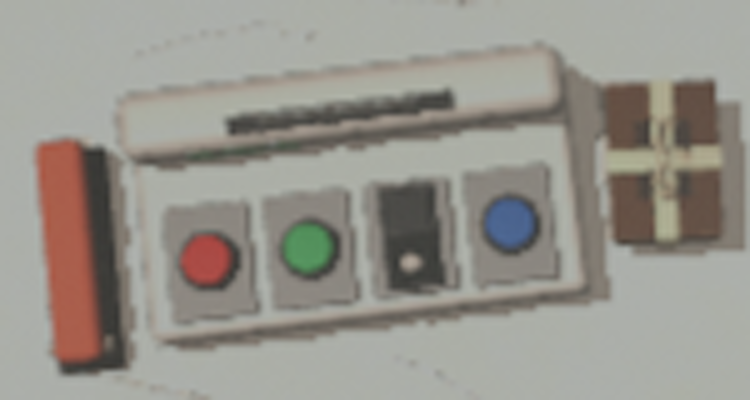

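View pics/cs.png

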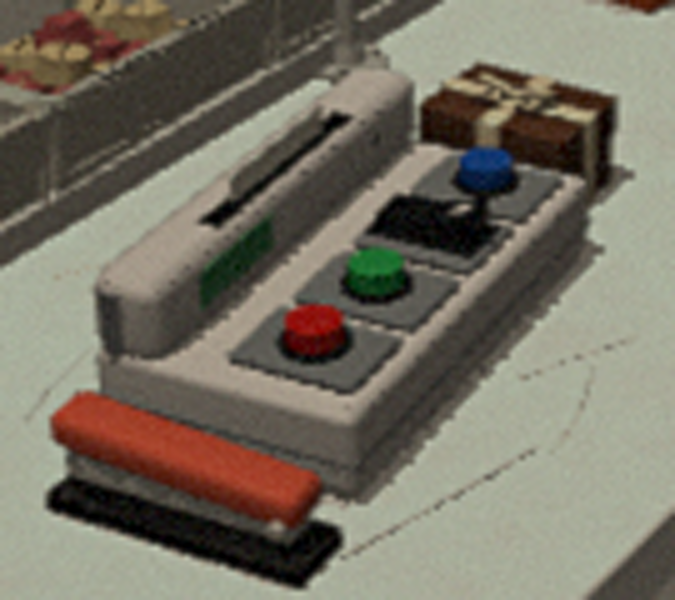

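From the top view the printer's yaw is about 0.124 rad. Blue is at (0.494,-0.004), green (0.481,0.103), red (0.474,0.156) and the dot about (0.471,0.047). The fingers go shut, and I'll swing in by an outward path at z = 0.24.

{"op": "send_rows", "data": {
  "deltas": [
    [0,1,-0.5,0,0,0,0],
    [0,1,-0.5,0,0,0,0],
    [0,1,-0.5,0,0,0,0],
    [0,1,-0.5,0,0,0,0],
    [0,1,-0.5,0,0,0,0]
  ],
  "squeeze": 30
}}

```text
clock: 0.52
tcp_pos: [0.336, -0.517, 0.242]
orientation: [-3.096, -0.508, -0.007]
contact_force: [1.5, 1.0, -0.2]
grip_width: 0.0256
```

{"op": "send_rows", "data": {
  "deltas": [
    [0,1,-1,0,0,0,0],
    [0,1,-1,0,0,0,0],
    [0,1,-1,0,0,0,0],
    [0,1,-1,0,0,0,0],
    [0,1,-1,0,0,0,0],
    [0,1,-1,0,0,0,0]
  ]
}}

```text
clock: 1.02
tcp_pos: [0.4282, -0.3277, 0.2422]
orientation: [-3.097, -0.506, -0.003]
contact_force: [0.3, 0.4, 0.3]
grip_width: -0.0004
```

{"op": "send_rows", "data": {
  "deltas": [
    [0,1,-1,0,0,0,0],
    [0,1,-1,0,0,0,0],
    [0,1,-1,0,0,0,0],
    [0,1,-1,0,0,0,0],
    [0,1,-1,0,0,0,0],
    [0,1,-1,0,0,0,0]
  ]
}}

```text
clock: 1.52
tcp_pos: [0.5238, -0.1383, 0.2425]
orientation: [-3.097, -0.506, -0.004]
contact_force: [-0.4, -0.1, 1.0]
grip_width: -0.0002
```

{"op": "send_rows", "data": {
  "deltas": [
    [0,0,-1,0,0,0,0.06],
    [0,0,-1,0,0,0,0.06],
    [0,0,-1,0,0,0,0.06],
    [0,0,-1,0,0,0,0.06],
    [0,0,-1,0,0,0,0.06],
    [0,0,-1,0,0,0,0.06],
    [0,0,-1,0,0,0,0.06]
  ]
}}

```text
clock: 2.1
tcp_pos: [0.4745, -0.0054, 0.2422]
orientation: [3.135, 0.194, -0.0]
contact_force: [-0.1, -0.8, -0.8]
grip_width: 0.0002
```

Run:
```python
from h import *
o=r.get_obs();print(o['clock'],o['tcp_pos'],o['grip_width'],o['contact_force']); print(R.from_rotvec(o['orientation']).as_matrix().round(4))
for f,u,v in(('top1',266.6,207),('scene1',291.6,222)): print('dot',ray(f,u,v,.066).round(4))
snap('wrist','w1')
a=[[.494,-.004,.063],[.4806,.1026,.063],[.474,.156,.063],[.4705,.0473,.066]]
print(proj('w1',a).round(0).tolist())
```

```text
2.1 [ 0.47450921 -0.0054002   0.24221828] 0.00018190419789251125 [-0.06738115 -0.8333582  -0.79001691]
[[ 9.924e-01  1.233e-01 -1.000e-04]
 [ 1.233e-01 -9.924e-01 -5.000e-04]
 [-2.000e-04  5.000e-04 -1.000e+00]]
dot [0.4725 0.0478 0.066 ]
dot [0.473  0.0469 0.066 ]
[[320.0, 162.0], [198.0, 162.0], [137.0, 162.0], [259.0, 181.0]]
```

View pics/w1.png

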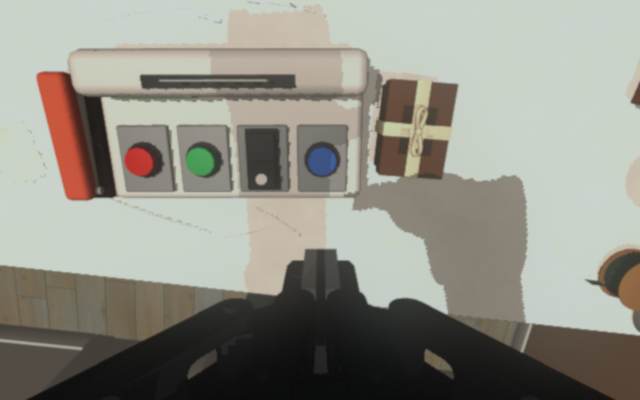

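The wrist view has blue at (322,159), green (200,160), red (140,160) and the dot (261,179). All are within about 3 px of prediction, and the tool is lined up with the printer. Now I'll move over the dot and come down to a TCP height of about 0.092.

{"op": "send_rows", "data": {
  "deltas": [
    [0,0.013,-0.349,0.1,0,0,0],
    [0,0.013,-0.349,0.3,0,0,0],
    [0,0.013,-0.349,0.55,0,0,0],
    [0,0.013,-0.349,0.8,0,0,0],
    [0,0.013,-0.349,0.95,0,0,0],
    [0,0.013,-0.349,0.99,0,0,0],
    [0,0.013,-0.349,0.99,0,0,0],
    [0,0.013,-0.349,0.99,0,0,0]
  ]
}}

```text
clock: 2.82
tcp_pos: [0.4708, 0.0472, 0.0945]
orientation: [3.136, 0.193, 0.001]
contact_force: [0.9, -0.0, 0.4]
grip_width: 0.0004
```

Run:
```python
from h import *
o=r.get_obs();print(o['tcp_pos'],o['contact_force'])
d=snap('wrist','w2')
cv2.imwrite('pics/w2c.png',cv2.resize(d['pixels'][100:320,160:480,::-1],None,fx=2,fy=2))
```

```text
[0.47075641 0.04723387 0.09447   ] [ 0.86794691 -0.04198196  0.38811743]
```

View pics/w2c.png

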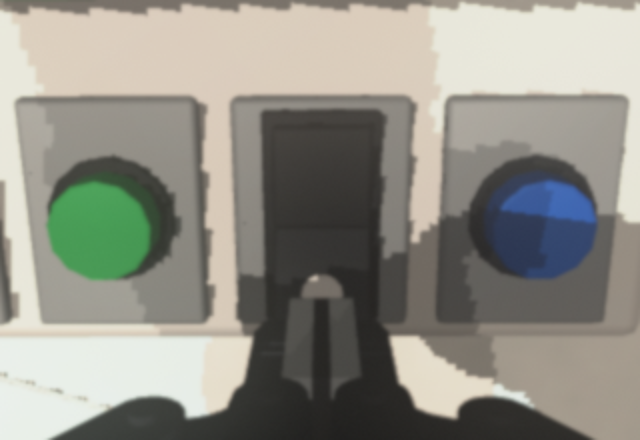

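The fingers are centred on the dot sideways: dot at (322,285) in the crop, fingertips just in front of it at (320,300). I'll press.

{"op": "send_rows", "data": {
  "deltas": [
    [0,0,0,0.03,0,0,0],
    [0,0,0,0.06,0,0,0],
    [0,0,0,0.09,0,0,0],
    [0,0,0,0.11,0,0,0],
    [0,0,0,0.13,0,0,0],
    [0,0,0,0.145,0,0,0],
    [0,0,0,0.16,0,0,0],
    [0,0,0,0.165,0,0,0],
    [0,0,0,0.165,0,0,0],
    [0,0,0,0.165,0,0,0]
  ]
}}

```text
clock: 3.7
tcp_pos: [0.4694, 0.0478, 0.0702]
orientation: [3.135, 0.195, -0.001]
contact_force: [-8.5, -0.9, 22.4]
grip_width: -0.0
```

It bottomed out at 22 N with the tip at about 59 mm, which means on. Next I'll lift and move over the blue key.

{"op": "send_rows", "data": {
  "deltas": [
    [0,0,0,-0.15,0,0,0],
    [0,0,0,-0.3,0,0,0],
    [0,0,0,-0.4,0,0,0],
    [0,0.12,0.357,-0.4,0,0,0],
    [0,0.12,0.357,-0.4,0,0,0],
    [0,0.12,0.357,-0.3,0,0,0],
    [0,0.12,0.357,-0.2,0,0,0],
    [0,0.12,0.357,-0.165,0,0,0],
    [0,0.12,0.357,-0.165,0,0,0],
    [0,0.12,0.357,-0.165,0,0,0]
  ]
}}

```text
clock: 4.53
tcp_pos: [0.4943, -0.0026, 0.0938]
orientation: [-3.135, -0.196, 0.0]
contact_force: [-0.2, -0.6, -0.2]
grip_width: -0.0001
```

Run:
```python
from h import *
o=r.get_obs();print(o['tcp_pos'],o['contact_force'])
d=snap('wrist','w3');s=snap('scene','s3')
cv2.imwrite('pics/w3c.png',np.vstack([cv2.resize(d['pixels'][120:300,160:480,::-1],(533,300)),cv2.resize(s['pixels'][190:265,235:368,::-1],(533,300),interpolation=cv2.INTER_CUBIC)]))
```

```text
[ 0.49432797 -0.00263265  0.0937962 ] [-0.1847166  -0.56352919 -0.18003377]
```

View pics/w3c.png

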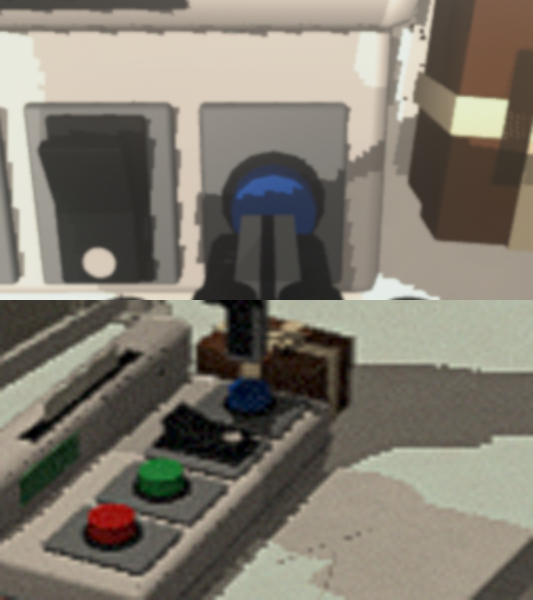

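The rocker has tipped: dot end down at (100,262), far end up. The fingers are centred on the blue key at (270,215). Press it.

{"op": "send_rows", "data": {
  "deltas": [
    [0,0,0,0.04,0,0,0],
    [0,0,0,0.08,0,0,0],
    [0,0,0,0.11,0,0,0],
    [0,0,0,0.13,0,0,0],
    [0,0,0,0.15,0,0,0],
    [0,0,0,0.17,0,0,0],
    [0,0,0,0.185,0,0,0],
    [0,0,0,0.185,0,0,0],
    [0,0,0,0.185,0,0,0]
  ]
}}

```text
clock: 5.38
tcp_pos: [0.494, -0.003, 0.0666]
orientation: [3.135, 0.195, -0.001]
contact_force: [-5.0, 0.3, 12.3]
grip_width: 0.0001
```

Bottomed out at 12 N with the tip at about 56 mm. Lift, pass over the rocker and stop above green.

{"op": "send_rows", "data": {
  "deltas": [
    [0,0,0,-0.15,0,0,0],
    [0,0,0,-0.3,0,0,0],
    [0,0,0,-0.4,0,0,0],
    [0,0,-0.25,-0.4,0,0,0],
    [0,0,-0.5,-0.4,0,0,0],
    [0,0,-0.72,-0.4,0,0,0],
    [0,0,-0.72,-0.4,0,0,0],
    [0,0,-0.72,-0.3,0,0,0],
    [0,0,-0.72,-0.2,0,0,0],
    [0,0,-0.72,-0.185,0,0,0],
    [0,0,-0.72,-0.185,0,0,0]
  ]
}}

```text
clock: 6.3
tcp_pos: [0.4802, 0.1038, 0.0929]
orientation: [3.135, 0.195, -0.003]
contact_force: [-0.7, -0.5, 0.9]
grip_width: 0.0
```

Run:
```python
from h import *
o=r.get_obs();print(o['tcp_pos'],o['contact_force'])
d=snap('wrist','w4');s=snap('scene','s4')
cv2.imwrite('pics/w4c.png',np.vstack([cv2.resize(d['pixels'][120:300,200:520,::-1],(533,300)),cv2.resize(s['pixels'][190:265,235:368,::-1],(533,300),interpolation=cv2.INTER_CUBIC)]))
```

```text
[0.48017107 0.10382599 0.09292554] [-0.70680645 -0.50994763  0.88319407]
```

View pics/w4c.png

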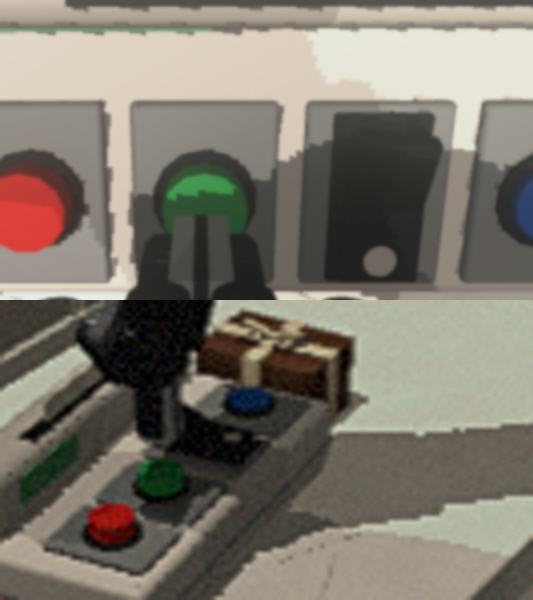

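The blue key at (250,400) now stands visibly lower. The fingers are centred on green at (203,210), with red well clear. I'll press green, then let go and lift.

{"op": "send_rows", "data": {
  "deltas": [
    [0,0,0,0.04,0,0,0],
    [0,0,0,0.08,0,0,0],
    [0,0,0,0.11,0,0,0],
    [0,0,0,0.13,0,0,0],
    [0,0,0,0.15,0,0,0],
    [0,0,0,0.17,0,0,0],
    [0,0,0,0.185,0,0,0],
    [0,0,0,0.185,0,0,0],
    [0,0,0,0.185,0,0,0]
  ]
}}

```text
clock: 7.15
tcp_pos: [0.4808, 0.104, 0.0677]
orientation: [3.134, 0.195, -0.0]
contact_force: [-8.4, -2.0, 24.2]
grip_width: -0.0
```

{"op": "send_rows", "data": {
  "deltas": [
    [0,0,0,-0.1,0,0,0],
    [0,0,0,-0.3,0,0,0],
    [0,0,0,-0.5,0,0,0],
    [0,0,0,-0.8,0,0,0],
    [0,0,0,-1,0,0,0],
    [0,0,0,-1,0,0,0],
    [0,0,0,-1,0,0,0]
  ]
}}

```text
clock: 7.73
tcp_pos: [0.4823, 0.1046, 0.2181]
orientation: [-3.135, -0.195, -0.008]
contact_force: [-0.1, -0.1, -0.3]
grip_width: -0.0003
```

Run:
```python
from h import *
o=r.get_obs();print(o['clock'],o['tcp_pos'],o['contact_force'])
d=snap('wrist','w5');s=snap('scene','s5')
cv2.imwrite('pics/w5c.png',np.vstack([cv2.resize(d['pixels'][60:240,160:640,::-1],(640,240)),cv2.resize(s['pixels'][170:300,200:410,::-1],(560,347),interpolation=cv2.INTER_CUBIC)[:, :].copy() if 0 else cv2.resize(s['pixels'][180:300,200:420,::-1],(640,349),interpolation=cv2.INTER_CUBIC)]))
```

```text
7.7333 [0.48233328 0.10456071 0.21812747] [-0.09149731 -0.06862854 -0.30264738]
```

View pics/w5c.png

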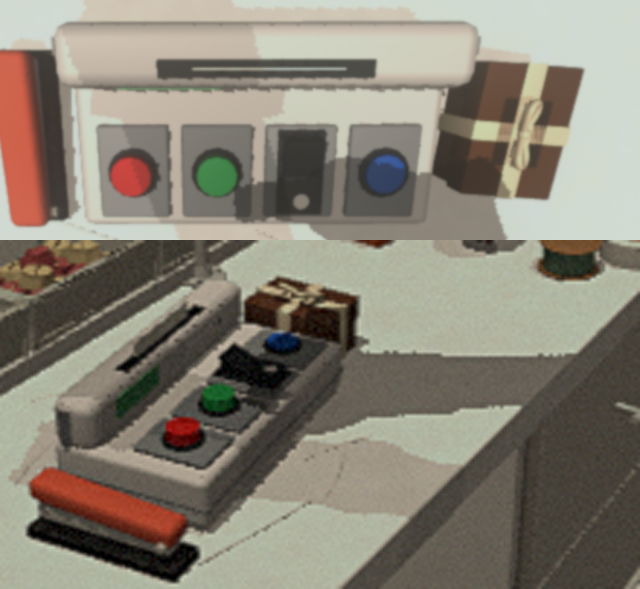

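The rocker is on, blue is low at (282,342), green (218,398) and red (182,433) are up, and the gift box and stapler haven't moved. Green bottomed out at 24 N with the tip at 57 mm. Handing in.

```bash
python3 -c "
from bench import r
print(r.hand_in())"
```

```text
the job is handed in; nothing more can be done
None
```

I pressed the rocker's dot end, then the blue size key, then the green print key, all with closed fingers, and handed the job in at about 8 s of the 38 s allowed. The hand-in gave no verdict.

| Control | Force at bottom | Fingertip height | Expected height |
|---|---|---|---|
| Rocker (dot end) | 22 N | about 59 mm | 60 mm |
| Blue size key | 12 N | about 56 mm | 57 mm |
| Green print key | 24 N | about 57 mm | 57 mm |

The last pictures show the rocker on, blue down, green and red up, and the gift box and stapler unmoved. The arm was clear, with the tool at z = 0.22 m and no contact force. I did not re-check the jar, ribbon spool and orange box, but the arm never came near them after its high swing in. None of my checks failed or disagreed.

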